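# Rock a seized wing screw free on a tube clamp

### The arm

A 6-joint arm with a two-finger parallel gripper is mounted at the origin on the work surface. World frame = base frame: x ahead of the robot, y to its left, z up, the work surface at z = 0. Lengths are in m, angles in rad, forces in N, time in s.
With the tool pointing down it reaches from about 0.325 to 1 m from the base axis. Payload 5.1 kg.
Tool frame: the origin (TCP) lies at the very end of the fingers, on their centre line; the grasp point (between the pads) lies 19 mm behind it; z points along the fingers, y is the direction in which the jaws open and shut (so a half turn about z gives the same grasp; the last joint's range is limited). The gripper opens to 85 mm and grips with 20 to 120 N. Pads are 22 mm wide; open, the fingers measure 114 mm over their backs; the gripper's body (76 mm by 85 mm) begins 54 mm behind the grasp point. The pads swing forward as they close: fully open they stand 13 mm farther back than shut.
Start: joints at [1.125, 0.124, 1.65, -0, 1.367, -0.083], TCP at [0.231, 0.608, 0.231] pointing down, gripper open.
Joint ranges: [-2.61, 2.61], [-1.02, 2.33], [0.03, 2.71], [-1.35, 4.49], [0.32, 2.68], [-2.91, 2.91]. Speed limits (rad/s): [2.57, 2.57, 3.14, 3.14, 3.14, 3.14].

### API

Orientations are given as a unit quaternion [x, y, z, w].
In Python, from cell import arm gives the robot as it stands.
- The arm moves only by the tool servo_tool, never from a script. Its argument "deltas" is a list of rows, each an object of numbers: "dx", "dy", "dz": the shift along the tool's x, y, z in m; "roll": the turn about the tool's z in degrees. In form: [{"dx": .., "dy": .., "dz": .., "roll": ..}, ...]. A call has exactly 8 rows; each row is the pose to reach, as a shift and turn from the pose measured when the call began, along the tool's axes at that moment; what a row does not reach only later rows make up. A row lasts 1/10 s, in which the tool goes at most 50 mm and 8.59 degrees, less where a joint would pass 70% of its speed; a pose out of reach is approached as far as the arm can. A call with a gripper value outside its range is refused whole. "gripper" is the finger opening in m, from 0 to 0.0854, set as the call begins (left out, the last holds). The fingers move at their own pace and stop on an object; "grip_force" is the grip in N (left out, the last holds). Time passes only in rows, so rows that repeat a pose let the fingers close, or fill a call up. It gives the time, the measured TCP pose, the force and the opening at its end, in the units of the state.
- arm.observe(): the state, without advancing time (a new reading comes with each control period).
- arm.camera(name): name is "scene" or "side" or "wrist"; returns a dict with "img" (420x560x3 uint8, blue, green, red), "depth" (420x560 float32, m along the optical axis (not along the pixel's ray), 0 where there is no reading), "fx", "fy", "cx", "cy" (pixels), "eye" and "rotation" of the camera in the world; the wrist camera has in their place "mount" (4x4, takes a point from camera to tool coordinates, whose origin is the TCP and whose axes are the flange's). Camera axes: x right, y down, z forward; pixel columns grow to the right and rows downward; lengths in m; the calibration is good to about 2 mm. A picture is of the moment at which its call begins: read the wrist's pose just before it.
- arm.hand_in(): hands the job in, once; it reports no verdict.
The state is a dict: "t": time; "q": joint angles; "joint_velocities": joint speeds; "tau": joint torques, N m; "position": TCP position; "ee_rot": TCP orientation; "contact_force": force on the tool from outside, world axes, zero at the start; "moment": the same for the moment, N m; "opening": finger opening in m.
Only numpy, scipy, OpenCV 4.12 (cv2) and the standard library are available. Lean on these libraries where they do the work, as an engineer would, in place of code of your own. Each camera call takes 0.05 s, during which the arm holds its last target.

### The job

One of the three tube clamps on the crew's work deck is closed by a wing screw that has rusted tight. Grip its wings and work it loose by rocking it about 20 degrees clockwise and 20 degrees counter-clockwise of where it stands, two rounds; then undo it counter-clockwise to about 60 degrees past where it started and let go. Leave the star knob on the other clamp as it is.

Things in the scene. Friction and masses are not known exactly. Their poses are not given: they have to be found in the camera images.
- stand_wing: The clamp with the wing screw, bolted down: 48 mm aluminium tube stub along x on a dark 170 x 100 mm plate, with a steel collar round its middle, flat top 70 mm above the surface. Origin: underside centre, under the screw's axis; z up. Two like clamps, one with a five-lobed star knob and one with a small hexagon head on top, stand beside it; any order.
- wing_screw_grip (a point): Grip point of the seized dark steel wing screw: on its vertical axis, 96 mm above the surface. z up, x along the wings (turns with the screw), y through their thickness. The wings are one flat upright blade, 62 mm long, 9 mm thick, 80 to 103 mm above the surface (107 at the ears), on a hub 26 mm wide, 70 to 80 mm high. Pinch it from above across its thickness.
- wing_screw (a joint): Turn of the wing screw in rad, starts within 0.06 of 0, positive is counter-clockwise from above (undoing); end stops at -0.6 and 1.4. Stiff with rust: it takes 0.25 N m either way all along, so grip firmly; no spring, stays where left. A rock counts beyond 0.17 on either side of 0; it counts as undone beyond 0.85.
- star_knob_lobe (a point): Point on the top rim of one lobe of the star knob on another clamp, 22 mm from its vertical axis, 100 mm above the surface. The knob is dark steel, 52 mm across, five round lobes, and turns easily; leave it as it is (this point may move at most 10 mm).
Things that resemble listed ones, but are neither listed nor needed, are in the scene too. Leave any red look-alike of the stand_wing alone.

How it is judged:
On the way, in this order (a step that is already met when the one before it is completed fails the run):
1. the wing screw has been rocked clockwise (joint below -0.17 rad) (value of joint wing_screw below -0.17 rad), for 0.05 s.
2. then counter-clockwise (above 0.17 rad) (value of joint wing_screw above 0.17 rad), for 0.05 s.
3. then clockwise again (below -0.17 rad) (value of joint wing_screw below -0.17 rad), for 0.05 s.
At the end, for the whole second after the job is handed in: After two rounds of rocking the wing screw stands undone counter-clockwise beyond 0.85 rad (49 degrees) and is at rest (value of joint wing_screw above 0.85 rad and velocity of joint wing_screw between -0.1 and 0.1 rad/s); the robot touches nothing.
It fails at once if the star knob is turned (its lobe moves more than 10 mm) (distance of star_knob_lobe from where it was at the start of the episode above 0.01 m).
It also fails if it takes over 40 s, if anything falls off the work surface, if the arm or the gripper's body presses on something with over 40 N, if the wrist force passes 120 N, or if a joint passes its speed limit or range.

## Working session

There is one attempt and no reset: what is moved stays moved. The work goes in short steps, Python scripts to look and compute and a tool call to move; the robot and the scene stay as the last step left them, time stands still between calls to the robot, and variables do not carry over. Pictures are saved under pics/ and viewed, and the job is handed in when it is done.

Besides the shell and the picture viewer there is one more tool, called after ">>>" by a JSON object that holds its "api" and its "payload", one argument or row to a line. servo_tool: Moves the arm, as the interface text tells. Its arguments: {"type":"object","properties":{"deltas":{"type":"array"},"gripper":{"type":"number"},"grip_force":{"type":"number"}},"required":["deltas"]}

```bash
mkdir -p pics; python3 - <<'E'
from cell import arm
import cv2,pickle
s=arm.observe();print(s)
for n in("scene","side","wrist"):
    c=arm.camera(n);cv2.imwrite(f"pics/{n}0.png",c["img"]);pickle.dump(c,open(f"{n}0.pkl","wb"))
    print({k:v for k,v in c.items() if k not in("img","depth")})
E
```

```text
{'t': 0.0, 'q': array([ 1.12542389e+00,  1.24477829e-01,  1.65168129e+00, -1.36000961e-05,
        1.36749758e+00, -8.25945863e-02]), 'joint_velocities': array([ 7.45207819e-04, -1.27462494e-03, -8.32337237e-04,  9.94337406e-05,
       -2.75570638e-04,  6.83218159e-04]), 'tau': array([-5.98828974e-04, -4.23611712e+01, -3.65457237e+01, -1.37390853e-04,
        6.97654265e-03,  6.92639418e-06]), 'position': array([0.23042914, 0.60712816, 0.23006636]), 'ee_rot': array([ 1.80394431e-01,  9.83593810e-01, -9.98007576e-04, -2.62855438e-04]), 'contact_force': array([0.04520928, 0.50121451, 0.63570456]), 'moment': array([0.01387304, 0.02483332, 0.0090322 ]), 'opening': 0.08546471809260515}
{'fx': 406.85245900725744, 'fy': 406.85245900725744, 'cx': 281.815187211205, 'cy': 206.6413002679735, 'eye': array([ 0.88877152, -0.38591889,  0.84850918]), 'rotation': array([ 0.86111722,  0.40243918, -0.1241134 , -0.28480819])}
{'fx': 505.4994799133507, 'fy': 505.4994799133507, 'cx': 283.92769954627255, 'cy': 206.98539830431417, 'eye': array([ 0.01046774, -0.51247953,  0.92502935]), 'rotation': array([ 0.87930847, -0.33428291,  0.12671656, -0.31466564])}
{'fx': 377.59043837194474, 'fy': 377.59043837194474, 'cx': 281.89411838254875, 'cy': 206.38483522143505, 'mount': array([[-1.45002569e-05, -9.45540535e-01, -3.25504373e-01,
         8.45080273e-02],
       [ 9.99999876e-01, -1.75978878e-04,  4.66644752e-04,
         1.63884197e-03],
       [-4.98513423e-04, -3.25504326e-01,  9.45540420e-01,
        -1.42356647e-01],
       [ 0.00000000e+00,  0.00000000e+00,  0.00000000e+00,
         1.00000000e+00]])}
```

View pics/scene0.png

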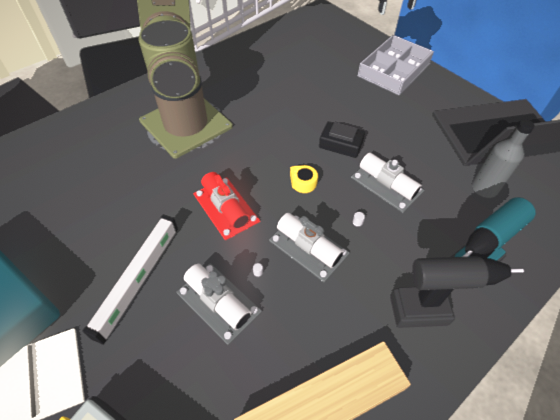

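View pics/side0.png

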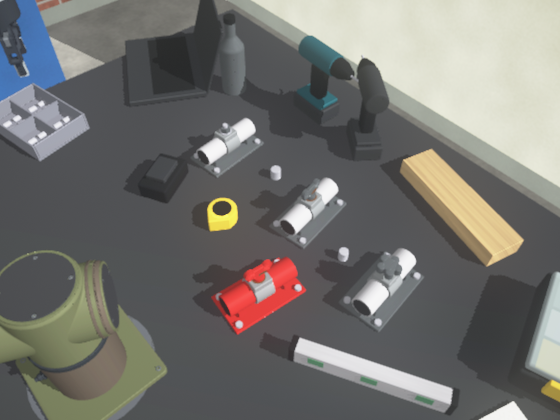

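View pics/wrist0.png

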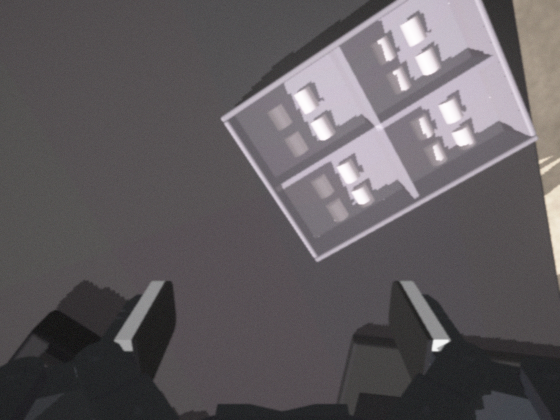

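Three aluminium clamps are visible, at about (390,178), (311,240) and (218,293) in the scene picture, plus a red look-alike at (227,203). I'll enlarge them to tell the heads apart.

```bash
python3 - <<'E'
import pickle,cv2,numpy as np
from scipy.spatial.transform import Rotation as R
o=[]
for n,pts in(("scene",[(390,178),(311,240),(218,293)]),("side",[(228,143),(311,207),(388,280)])):
    c=pickle.load(open(n+"0.pkl","rb"))
    o.append(np.hstack([cv2.resize(c["img"][v-40:v+40,u-40:u+40],(260,260),interpolation=cv2.INTER_CUBIC) for u,v in pts]))
    Rm=R.from_quat(c["rotation"]).as_matrix()
    v,u=np.mgrid[:420,:560];d=c["depth"]
    P=np.stack([(u-c["cx"])/c["fx"]*d,(v-c["cy"])/c["fy"]*d,d],-1)@Rm.T+c["eye"]
    for a,b in pts:
        w=P[b-40:b+40,a-40:a+40].reshape(-1,3);z=w[:,2]
        m=(z>.083)&(z<.12);print(n,a,b,m.sum(),w[m].mean(0) if m.sum() else 0,z.max(), np.percentile(z,5))
        m=(z>.03)&(z<.12);print("  body",w[m].mean(0))
cv2.imwrite("pics/crops.png",np.vstack(o))
E
```

```text
scene 390 178 51 [0.54714629 0.287451   0.08793251] 0.8485091829613695 -0.001664931629607097
  body [0.53814387 0.28043005 0.05424713]
scene 311 240 208 [ 0.55702255 -0.00665982  0.09829792] 0.8485091829613695 -0.0019453285017740907
  body [ 0.56317736 -0.01311974  0.06054881]
scene 218 293 430 [ 0.53523477 -0.25249602  0.09794279] 0.8485091829613695 -0.002007302139010697
  body [ 0.54346665 -0.25473753  0.0641436 ]
side 228 143 57 [0.54430097 0.2875444  0.0880241 ] 0.9250293489731133 -0.001465797306447425
  body [0.53738988 0.2779099  0.05585553]
side 311 207 184 [ 0.55296835 -0.00811443  0.09892316] 0.9250293489731133 -0.001082447967629585
  body [ 0.54554482 -0.01414894  0.06021781]
side 388 280 450 [ 0.52868846 -0.25378087  0.09907746] 0.9250293489731133 -0.0007380148939604702
  body [ 0.51828036 -0.25852549  0.06523034]
```

View pics/crops.png

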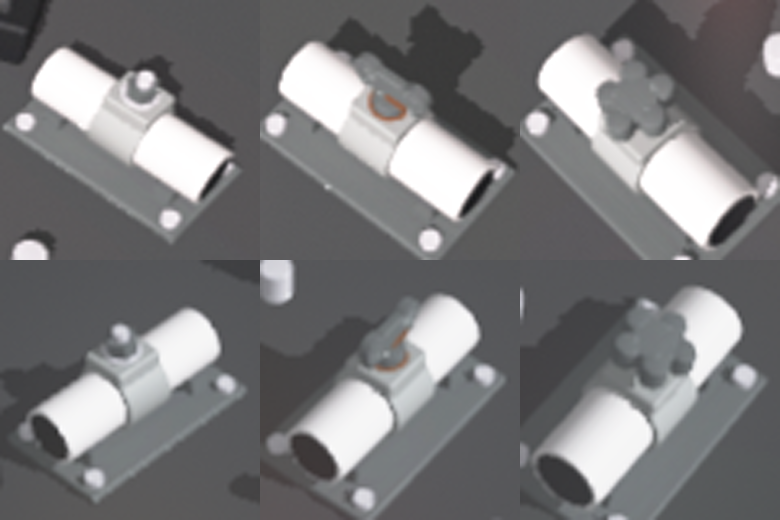

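The crops settle it: the middle clamp (scene 311,240) has the wing screw with the rust ring. The small hex is at top right and the star at lower left. Next I'll measure the wing's axis.

```bash
cat > h.py <<'E'
import numpy as np
from scipy.spatial.transform import Rotation as R
def cloud(c,s=None):
    v,u=np.mgrid[:420,:560];d=c["depth"]
    P=np.stack([(u-c["cx"])/c["fx"]*d,(v-c["cy"])/c["fy"]*d,d],-1)
    if "mount" in c:
        P=P@c["mount"][:3,:3].T+c["mount"][:3,3]
        return P@R.from_quat(s["ee_rot"]).as_matrix().T+s["position"]
    return P@R.from_quat(c["rotation"]).as_matrix().T+c["eye"]
def wing(P,ctr=(.555,-.007),r=.045,lo=.085):
    w=P.reshape(-1,3);m=(np.hypot(w[:,0]-ctr[0],w[:,1]-ctr[1])<r)&(w[:,2]>lo)&(w[:,2]<.115)
    w=w[m];c=w.mean(0);U,S,V=np.linalg.svd(w[:,:2]-c[:2],full_matrices=False);a=V[0]
    t=(w[:,:2]-c[:2])@a;t2=(w[:,:2]-c[:2])@V[1]
    mid=c[:2]+a*(np.percentile(t,1)+np.percentile(t,99))/2
    print(len(w),"c",c.round(4),"mid",mid.round(4),"ang",np.degrees(np.arctan(a[1]/a[0])).round(1),"len",np.ptp(t).round(4),"thk",np.ptp(t2).round(4),"zmax",w[:,2].max().round(4))
def plate(P,ctr=(.555,-.007)):
    import cv2
    w=P.reshape(-1,3);m=(np.hypot(w[:,0]-ctr[0],w[:,1]-ctr[1])<.11)&(w[:,2]>.025)&(w[:,2]<.066)
    print("tube rect",cv2.minAreaRect(w[m][:,:2].astype('f4')))
E
python3 - <<'E'
from h import *;import pickle
for n in("scene","side"):
    c=pickle.load(open(n+"0.pkl","rb"));P=cloud(c);wing(P);wing(P,lo=.096);plate(P)
E
```

```text
197 c [ 0.557  -0.0065  0.0991] mid [ 0.5561 -0.0067] ang 11.8 len 0.0613 thk 0.0126 zmax 0.1094
138 c [ 0.5568 -0.0058  0.1027] mid [ 0.5561 -0.0059] ang 11.9 len 0.061 thk 0.0118 zmax 0.1094
tube rect ((0.556684136390686, -0.0075859203934669495), (0.16346055269241333, 0.054088324308395386), 12.541179656982422)
171 c [ 0.5533 -0.0079  0.1001] mid [ 0.5553 -0.0076] ang 10.5 len 0.0615 thk 0.0111 zmax 0.1106
126 c [ 0.5531 -0.0074  0.1034] mid [ 0.5553 -0.007 ] ang 10.8 len 0.0615 thk 0.0109 zmax 0.1106
tube rect ((0.5550044775009155, -0.005830235779285431), (0.16493777930736542, 0.05845421552658081), 5.764129638671875)
```

>>> {"api": "servo_tool", "payload": {
  "deltas": [
    {"dx":-0.03,"dy":-0.026,"dz":0,"roll":8},
    {"dx":-0.065,"dy":-0.057,"dz":0,"roll":16},
    {"dx":-0.1,"dy":-0.088,"dz":0,"roll":24},
    {"dx":-0.135,"dy":-0.119,"dz":0,"roll":32},
    {"dx":-0.17,"dy":-0.15,"dz":0,"roll":40},
    {"dx":-0.205,"dy":-0.18,"dz":0,"roll":48},
    {"dx":-0.24,"dy":-0.21,"dz":0,"roll":56},
    {"dx":-0.26,"dy":-0.23,"dz":0,"roll":64}
  ]
}}

```text
t: 0.95
position: [0.3928, 0.2974, 0.2304]
ee_rot: [0.677, 0.736, -0.001, 0.0]
contact_force: [-0.0, -0.5, -0.2]
opening: 0.0852
```

```bash
cat >> h.py <<'E'
def go(s,x,y,z,a):
    "needed deltas so tool x points at angle a (deg)"
    Rm=R.from_quat(s["ee_rot"]).as_matrix()
    d=Rm.T@(np.array([x,y,z])-s["position"])
    y0=np.degrees(np.arctan2(Rm[1,0],Rm[0,0]))
    r=(y0-a+180)%360-180
    print("t",round(s["t"],2),"pos",s["position"].round(4),"yaw",y0.round(2),"tilt",Rm[:,2].round(4),"q1",s["q"][0].round(2),"q6",s["q"][5].round(3),"F",s["contact_force"].round(1),"M",s["moment"].round(2),"open",round(s["opening"],4))
    print("need d",d.round(4),"roll",r.round(1))
E
python3 - <<'E'
from h import *;from cell import arm
go(arm.observe(),.5555,-.0068,.2,11)
E
```

```text
t 0.95 pos [0.3928 0.2974 0.2304] yaw 94.77 tilt [-5.0e-04 -2.1e-03 -1.0e+00] q1 0.54 q6 0.457 F [-0.  -0.5 -0.2] M [0.   0.01 0.02] open 0.0852
need d [-0.3166  0.1369  0.031 ] roll 83.8
```

>>> {"api": "servo_tool", "payload": {
  "deltas": [
    {"dx":-0.04,"dy":0.017,"dz":0,"roll":8},
    {"dx":-0.085,"dy":0.037,"dz":0,"roll":16},
    {"dx":-0.13,"dy":0.056,"dz":0,"roll":24},
    {"dx":-0.175,"dy":0.076,"dz":0,"roll":32},
    {"dx":-0.22,"dy":0.095,"dz":0,"roll":40},
    {"dx":-0.26,"dy":0.112,"dz":0,"roll":48},
    {"dx":-0.295,"dy":0.128,"dz":0,"roll":56},
    {"dx":-0.317,"dy":0.137,"dz":0,"roll":64}
  ]
}}

```text
t: 1.75
position: [0.5564, -0.0097, 0.2306]
ee_rot: [0.965, 0.261, -0.001, 0.001]
contact_force: [0.4, 0.8, 0.2]
opening: 0.0852
```

>>> {"api": "servo_tool", "payload": {
  "deltas": [
    {"dx":0,"dy":0,"dz":0,"roll":7},
    {"dx":0,"dy":0,"dz":0,"roll":14},
    {"dx":0,"dy":0,"dz":0,"roll":20},
    {"dx":0,"dy":0,"dz":0,"roll":20},
    {"dx":0,"dy":0,"dz":0,"roll":20},
    {"dx":0,"dy":0,"dz":0,"roll":20},
    {"dx":0,"dy":0,"dz":0,"roll":20},
    {"dx":0,"dy":0,"dz":0,"roll":20}
  ]
}}

```text
t: 2.55
position: [0.5564, -0.0096, 0.2306]
ee_rot: [0.996, 0.09, -0.001, 0.001]
contact_force: [0.1, -0.4, 0.1]
opening: 0.0853
```

```bash
python3 - <<'E'
from h import *;from cell import arm;import cv2
s=arm.observe();c=arm.camera("wrist");cv2.imwrite("pics/w1.png",c["img"])
go(s,.5555,-.0068,.13,11)
P=cloud(c,s);wing(P);wing(P,lo=.096);plate(P)
E
```

```text
t 2.55 pos [ 0.5564 -0.0096  0.2306] yaw 10.35 tilt [-9.0e-04 -2.4e-03 -1.0e+00] q1 -0.11 q6 1.278 F [ 0.1 -0.4  0.1] M [-0.05 -0.05  0.04] open 0.0853
need d [-0.0002 -0.0031  0.1006] roll -0.7
949 c [ 0.5586 -0.0023  0.1035] mid [ 0.5566 -0.0027] ang 11.2 len 0.0595 thk 0.0094 zmax 0.1077
931 c [ 0.5586 -0.0022  0.1038] mid [ 0.5564 -0.0026] ang 11.1 len 0.0595 thk 0.009 zmax 0.1077
tube rect ((0.5556415915489197, -0.0026503577828407288), (0.16110827028751373, 0.057797446846961975), 9.096378326416016)
```

View pics/w1.png

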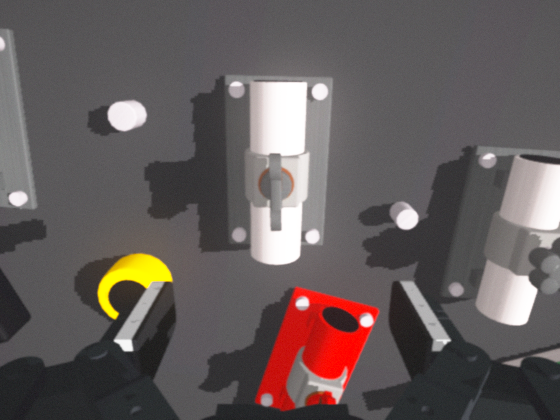

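>>> {"api": "servo_tool", "payload": {
  "deltas": [
    {"dx":0,"dy":-0.002,"dz":0.02,"roll":-0.7},
    {"dx":0,"dy":-0.004,"dz":0.05,"roll":-0.7},
    {"dx":0,"dy":-0.005,"dz":0.08,"roll":-0.7},
    {"dx":0,"dy":-0.005,"dz":0.1,"roll":-0.7},
    {"dx":0,"dy":-0.005,"dz":0.11,"roll":-0.7},
    {"dx":0,"dy":-0.005,"dz":0.11,"roll":-0.7},
    {"dx":0,"dy":-0.005,"dz":0.11,"roll":-0.7},
    {"dx":0,"dy":-0.005,"dz":0.11,"roll":-0.7}
  ]
}}

```text
t: 3.4
position: [0.5566, -0.0051, 0.1224]
ee_rot: [0.995, 0.096, 0.001, 0.001]
contact_force: [0.6, -0.8, 0.5]
opening: 0.0853
```

```bash
python3 - <<'E'
from h import *;from cell import arm;import cv2
for n in ("wrist","scene","side"):
    s=arm.observe();c=arm.camera(n);cv2.imwrite(f"pics/{n}2.png",c["img"])
    P=cloud(c,s)
    if n=="wrist":
        go(s,.5555,-.005,.083,11);wing(P);wing(P,lo=.096)
        # finger pad tips: tool frame
        T=(P.reshape(-1,3)-s["position"])@R.from_quat(s["ee_rot"]).as_matrix()
        for sg in(-1,1):
            m=(abs(T[:,2])<.03)&(sg*T[:,1]>.03)&(sg*T[:,1]<.06)&(abs(T[:,0])<.02)
            f=T[m];print(sg,len(f),np.percentile(f,[1,50,99],axis=0).round(4) if len(f) else'')
E
```

```text
t 3.4 pos [ 0.5566 -0.0051  0.1224] yaw 11.04 tilt [ 0.0021 -0.0027 -1.    ] q1 -0.1 q6 1.275 F [ 0.6 -0.8  0.5] M [ 0.   -0.02  0.02] open 0.0853
need d [-0.0011 -0.0004  0.0394] roll 0.0
2177 c [ 0.5599 -0.002   0.1037] mid [ 0.5569 -0.0026] ang 11.0 len 0.0605 thk 0.009 zmax 0.1081
2163 c [ 0.5597 -0.002   0.1037] mid [ 0.5569 -0.0026] ang 10.9 len 0.0605 thk 0.009 zmax 0.1081
-1 1350 [[-0.0102 -0.0579 -0.0299]
 [ 0.0069 -0.0448 -0.0235]
 [ 0.0119 -0.0442 -0.0132]]
1 1348 [[-0.0104  0.0404 -0.0299]
 [ 0.007   0.041  -0.0234]
 [ 0.0119  0.054  -0.0133]]
```

View pics/wrist2.png

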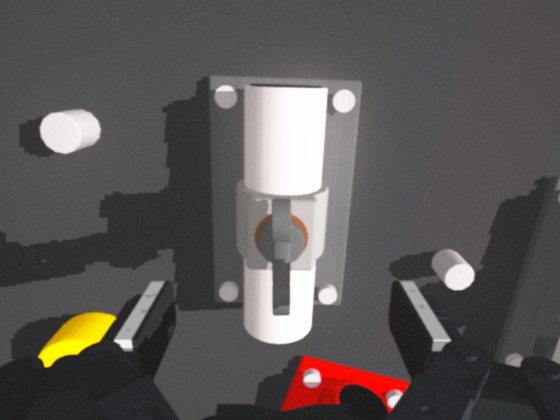

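View pics/side2.png

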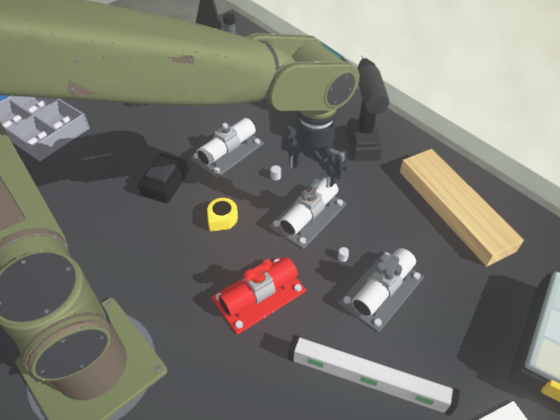

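>>> {"api": "servo_tool", "payload": {
  "deltas": [
    {"dx":0,"dy":-0.0005,"dz":0.01,"roll":0},
    {"dx":0,"dy":-0.0005,"dz":0.025,"roll":0},
    {"dx":0,"dy":-0.0005,"dz":0.035,"roll":0},
    {"dx":0,"dy":-0.0005,"dz":0.039,"roll":0},
    {"dx":0,"dy":-0.0005,"dz":0.039,"roll":0},
    {"dx":0,"dy":-0.0005,"dz":0.039,"roll":0},
    {"dx":0,"dy":-0.0005,"dz":0.039,"roll":0},
    {"dx":0,"dy":-0.0005,"dz":0.039,"roll":0}
  ]
}}

```text
t: 4.35
position: [0.5566, -0.0047, 0.0835]
ee_rot: [0.995, 0.096, 0.001, 0.001]
contact_force: [-0.2, 0.2, -0.2]
opening: 0.0857
```

>>> {"api": "servo_tool", "payload": {
  "deltas": [
    {"dx":0,"dy":0,"dz":0,"roll":0},
    {"dx":0,"dy":0,"dz":0,"roll":0},
    {"dx":0,"dy":0,"dz":0,"roll":0},
    {"dx":0,"dy":0,"dz":0,"roll":0},
    {"dx":0,"dy":0,"dz":0,"roll":0},
    {"dx":0,"dy":0,"dz":0,"roll":0},
    {"dx":0,"dy":0,"dz":0,"roll":0},
    {"dx":0,"dy":0,"dz":0,"roll":0}
  ],
  "gripper": 0.014,
  "grip_force": 30
}}

```text
t: 5.15
position: [0.5566, -0.0047, 0.0835]
ee_rot: [0.995, 0.096, 0.001, 0.001]
contact_force: [0.0, 0.5, 0.5]
opening: 0.0142
```

```bash
python3 - <<'E'
from h import *;from cell import arm;import cv2
s=arm.observe();c=arm.camera("wrist");cv2.imwrite("pics/w3.png",c["img"]);go(s,.5562,-.0046,.083,11)
E
```

```text
t 5.15 pos [ 0.5566 -0.0047  0.0835] yaw 11.04 tilt [ 0.0024 -0.0027 -1.    ] q1 -0.1 q6 1.276 F [0.  0.5 0.5] M [-0.06 -0.    0.07] open 0.0142
need d [-0.0004 -0.0001  0.0005] roll 0.0
```

View pics/w3.png

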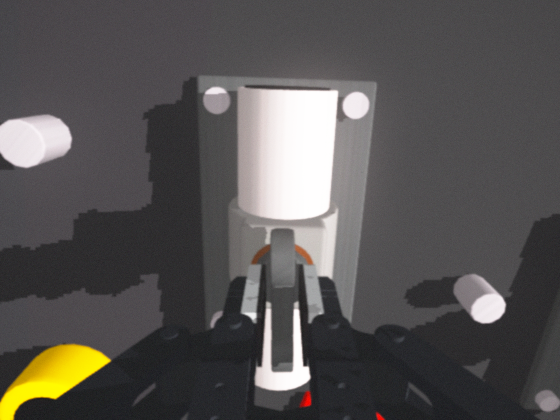

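The blade (about 283,300) sits between both pads with clearance on each side and no contact force. Now I'll close firmly.

>>> {"api": "servo_tool", "payload": {
  "deltas": [
    {"dx":0,"dy":0,"dz":0,"roll":0},
    {"dx":0,"dy":0,"dz":0,"roll":0},
    {"dx":0,"dy":0,"dz":0,"roll":0},
    {"dx":0,"dy":0,"dz":0,"roll":0},
    {"dx":0,"dy":0,"dz":0,"roll":0},
    {"dx":0,"dy":0,"dz":0,"roll":0},
    {"dx":0,"dy":0,"dz":0,"roll":0},
    {"dx":0,"dy":0,"dz":0,"roll":0}
  ],
  "gripper": 0,
  "grip_force": 110
}}

```text
t: 6.0
position: [0.5566, -0.0047, 0.0838]
ee_rot: [0.995, 0.096, 0.001, 0.001]
contact_force: [-3.8, -0.0, 4.6]
opening: 0.0066
```

```bash
python3 - <<'E'
from h import *;from cell import arm
s=arm.observe();go(s,.5562,-.0046,.083,11)
E
```

```text
t 6.0 pos [ 0.5566 -0.0047  0.0838] yaw 11.04 tilt [ 0.0024 -0.0027 -1.    ] q1 -0.1 q6 1.276 F [-3.8 -0.   4.6] M [ 0.09  0.49 -0.01] open 0.0066
need d [-0.0004 -0.0001  0.0008] roll 0.0
```

>>> {"api": "servo_tool", "payload": {
  "deltas": [
    {"dx":0,"dy":0,"dz":0,"roll":4},
    {"dx":0,"dy":0,"dz":0,"roll":8},
    {"dx":0,"dy":0,"dz":0,"roll":12},
    {"dx":0,"dy":0,"dz":0,"roll":16},
    {"dx":0,"dy":0,"dz":0,"roll":20},
    {"dx":0,"dy":0,"dz":0,"roll":20},
    {"dx":0,"dy":0,"dz":0,"roll":20},
    {"dx":0,"dy":0,"dz":0,"roll":20}
  ]
}}

```text
t: 6.8
position: [0.5566, -0.0051, 0.0838]
ee_rot: [0.997, -0.078, 0.001, 0.002]
contact_force: [-2.5, -3.4, 4.0]
opening: 0.0067
```

```bash
python3 - <<'E'
from h import *;from cell import arm;import cv2
s=arm.observe();c=arm.camera("wrist");cv2.imwrite("pics/w4.png",c["img"]);go(s,.5566,-.0047,.083,11)
P=cloud(c,s);wing(P,ctr=(.557,-.003),lo=.096)
E
```

```text
t 6.8 pos [ 0.5566 -0.0051  0.0838] yaw -8.92 tilt [ 0.0024 -0.0035 -1.    ] q1 -0.1 q6 1.624 F [-2.5 -3.4  4. ] M [-0.48  0.38 -0.11] open 0.0067
need d [-0.0001 -0.0004  0.0008] roll -19.9
4807 c [ 0.5635 -0.0042  0.1049] mid [ 0.5582 -0.0033] ang -9.3 len 0.0596 thk 0.0336 zmax 0.115
```

View pics/w4.png

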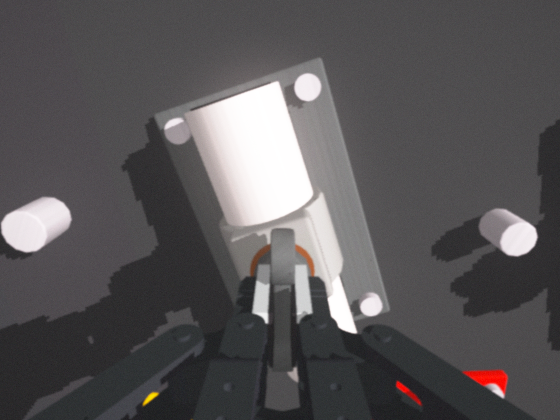

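The blade stays in line with the pads at (283,300) while the clamp has turned about 20° in view, so the grip holds. Next comes the counter-clockwise rock, then clockwise, then counter-clockwise again.

>>> {"api": "servo_tool", "payload": {
  "deltas": [
    {"dx":0,"dy":0,"dz":0,"roll":-7},
    {"dx":0,"dy":0,"dz":0,"roll":-14},
    {"dx":0,"dy":0,"dz":0,"roll":-21},
    {"dx":0,"dy":0,"dz":0,"roll":-28},
    {"dx":0,"dy":0,"dz":0,"roll":-35},
    {"dx":0,"dy":0,"dz":0,"roll":-40},
    {"dx":0,"dy":0,"dz":0,"roll":-40},
    {"dx":0,"dy":0,"dz":0,"roll":-40}
  ]
}}

```text
t: 7.65
position: [0.5564, -0.0043, 0.0838]
ee_rot: [0.964, 0.268, 0.001, 0.001]
contact_force: [-2.9, 2.2, 4.6]
opening: 0.0063
```

```bash
python3 - <<'E'
from h import *;from cell import arm;import cv2
s=arm.observe();c=arm.camera("wrist");cv2.imwrite("pics/w5.png",c["img"]);go(s,.5566,-.0047,.083,11)
E
```

```text
t 7.65 pos [ 0.5564 -0.0043  0.0838] yaw 31.04 tilt [ 0.0019 -0.002  -1.    ] q1 -0.1 q6 0.927 F [-2.9  2.2  4.6] M [0.67 0.52 0.25] open 0.0063
need d [-0.0001  0.0005  0.0008] roll 20.0
```

View pics/w5.png

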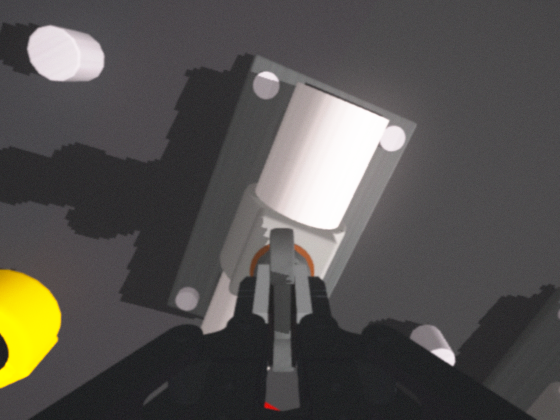

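The blade (283,250) is still in line with the pads, now about 20° counter-clockwise. Second round.

>>> {"api": "servo_tool", "payload": {
  "deltas": [
    {"dx":0,"dy":0,"dz":0,"roll":7},
    {"dx":0,"dy":0,"dz":0,"roll":14},
    {"dx":0,"dy":0,"dz":0,"roll":21},
    {"dx":0,"dy":0,"dz":0,"roll":28},
    {"dx":0,"dy":0,"dz":0,"roll":35},
    {"dx":0,"dy":0,"dz":0,"roll":40},
    {"dx":0,"dy":0,"dz":0,"roll":40},
    {"dx":0,"dy":0,"dz":0,"roll":40}
  ]
}}

```text
t: 8.5
position: [0.5567, -0.0051, 0.0839]
ee_rot: [0.997, -0.078, 0.001, 0.002]
contact_force: [-1.6, -4.2, 2.7]
opening: 0.0066
```

```bash
python3 - <<'E'
from h import *;from cell import arm;import cv2
s=arm.observe();c=arm.camera("wrist");cv2.imwrite("pics/w6.png",c["img"]);go(s,.5566,-.0047,.083,11)
E
```

```text
t 8.5 pos [ 0.5567 -0.0051  0.0839] yaw -8.93 tilt [ 0.0025 -0.0036 -1.    ] q1 -0.1 q6 1.624 F [-1.6 -4.2  2.7] M [-0.68  0.33 -0.27] open 0.0066
need d [-0.0001 -0.0004  0.0009] roll -19.9
```

View pics/w6.png

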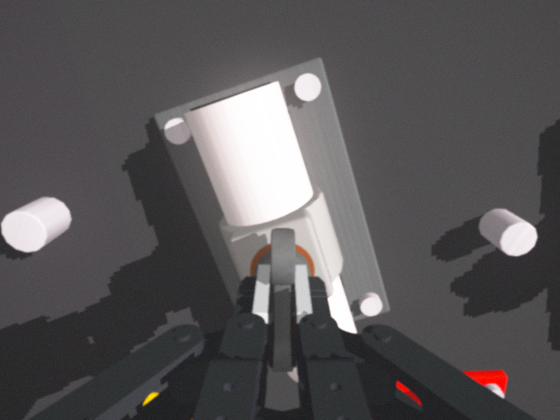

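The clockwise rock shows again, with the blade still in line at (283,300). Now the counter-clockwise rock and straight on to undoing.

>>> {"api": "servo_tool", "payload": {
  "deltas": [
    {"dx":0,"dy":0,"dz":0,"roll":-6},
    {"dx":0,"dy":0,"dz":0,"roll":-12},
    {"dx":0,"dy":0,"dz":0,"roll":-18},
    {"dx":0,"dy":0,"dz":0,"roll":-24},
    {"dx":0,"dy":0,"dz":0,"roll":-30},
    {"dx":0,"dy":0,"dz":0,"roll":-36},
    {"dx":0,"dy":0,"dz":0,"roll":-40},
    {"dx":0,"dy":0,"dz":0,"roll":-40}
  ]
}}

```text
t: 9.35
position: [0.5565, -0.0042, 0.0838]
ee_rot: [0.963, 0.268, 0.001, 0.001]
contact_force: [-3.2, 2.3, 4.9]
opening: 0.0065
```

>>> {"api": "servo_tool", "payload": {
  "deltas": [
    {"dx":0,"dy":0,"dz":0,"roll":-7},
    {"dx":0,"dy":0,"dz":0,"roll":-14},
    {"dx":0,"dy":0,"dz":0,"roll":-21},
    {"dx":0,"dy":0,"dz":0,"roll":-28},
    {"dx":0,"dy":0,"dz":0,"roll":-35},
    {"dx":0,"dy":0,"dz":0,"roll":-41},
    {"dx":0,"dy":0,"dz":0,"roll":-41},
    {"dx":0,"dy":0,"dz":0,"roll":-41}
  ]
}}

```text
t: 10.15
position: [0.5558, -0.0036, 0.0839]
ee_rot: [0.809, 0.588, -0.0, 0.0]
contact_force: [-5.4, 1.6, 6.2]
opening: 0.0065
```

```bash
python3 - <<'E'
from h import *;from cell import arm;import cv2
s=arm.observe();c=arm.camera("wrist");cv2.imwrite("pics/w7.png",c["img"]);go(s,.5566,-.0047,.083,11)
E
```

```text
t 10.15 pos [ 0.5558 -0.0036  0.0839] yaw 72.09 tilt [ 0.e+00 -7.e-04 -1.e+00] q1 -0.1 q6 0.21 F [-5.4  1.6  6.2] M [0.32 0.89 0.28] open 0.0065
need d [-0.0008  0.0011  0.0009] roll 61.1
```

View pics/w7.png

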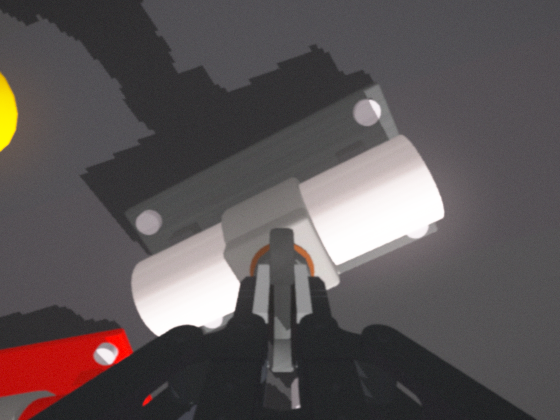

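The blade stands about 61° counter-clockwise of its start. Opening straight, then up.

>>> {"api": "servo_tool", "payload": {
  "deltas": [
    {"dx":0,"dy":0,"dz":0,"roll":0},
    {"dx":0,"dy":0,"dz":0,"roll":0},
    {"dx":0,"dy":0,"dz":0,"roll":0},
    {"dx":0,"dy":0,"dz":0,"roll":0},
    {"dx":0,"dy":0,"dz":0,"roll":0},
    {"dx":0,"dy":0,"dz":0,"roll":0},
    {"dx":0,"dy":0,"dz":0,"roll":0},
    {"dx":0,"dy":0,"dz":0,"roll":0}
  ],
  "gripper": 0.045
}}

```text
t: 11.0
position: [0.5558, -0.0036, 0.0839]
ee_rot: [0.809, 0.588, -0.0, 0.0]
contact_force: [0.5, 0.9, -0.7]
opening: 0.0449
```

>>> {"api": "servo_tool", "payload": {
  "deltas": [
    {"dx":0,"dy":0,"dz":-0.01,"roll":0},
    {"dx":0,"dy":0,"dz":-0.03,"roll":0},
    {"dx":0,"dy":0,"dz":-0.06,"roll":0},
    {"dx":0,"dy":0,"dz":-0.09,"roll":0},
    {"dx":0,"dy":0,"dz":-0.12,"roll":0},
    {"dx":0,"dy":0,"dz":-0.14,"roll":0},
    {"dx":0,"dy":0,"dz":-0.14,"roll":0},
    {"dx":0,"dy":0,"dz":-0.14,"roll":0}
  ]
}}

```text
t: 11.8
position: [0.5558, -0.0035, 0.2241]
ee_rot: [0.809, 0.588, 0.0, 0.001]
contact_force: [-0.4, 0.0, -1.2]
opening: 0.0447
```

```bash
python3 - <<'E'
from h import *;from cell import arm;import cv2
s=arm.observe();c=arm.camera("wrist");cv2.imwrite("pics/w8.png",c["img"]);go(s,.5566,-.0047,.083,11)
P=cloud(c,s);wing(P,ctr=(.556,-.005),lo=.096)
c=arm.camera("side");cv2.imwrite("pics/s8.png",c["img"])
E
```

```text
t 11.8 pos [ 0.5558 -0.0035  0.2241] yaw 72.09 tilt [ 9.e-04 -8.e-04 -1.e+00] q1 -0.1 q6 0.21 F [-0.4  0.  -1.2] M [-0.01  0.02  0.02] open 0.0447
need d [-0.0008  0.001   0.1411] roll 61.1
977 c [5.562e-01 2.000e-04 1.038e-01] mid [ 0.5555 -0.002 ] ang 72.6 len 0.0599 thk 0.0089 zmax 0.108
```

View pics/w8.png

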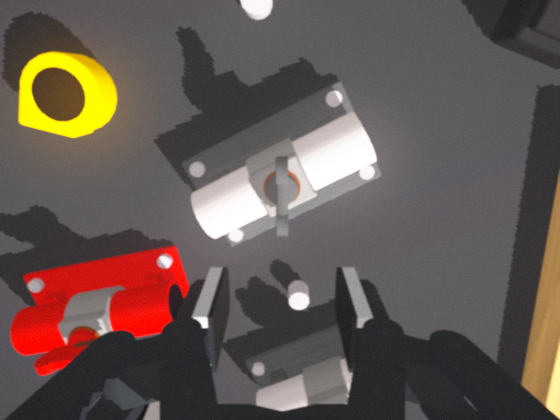

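View pics/s8.png

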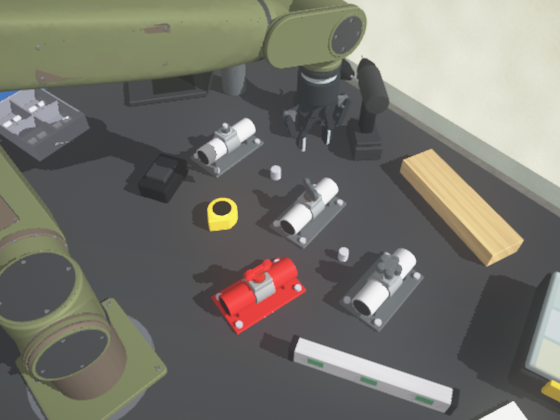

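The wing (wrist 282,195) now lies at 72.6° in the world against 11° at the start, so it has turned about 61°. The gripper is clear, and the star knob (side 388,270) and the red look-alike are unmoved.

```bash
python3 - <<'E'
from cell import arm
print(arm.hand_in())
E
```

```text
the job is handed in; nothing more can be done
None
```

I rocked the wing screw on the middle clamp about 20° clockwise and 20° counter-clockwise, two rounds. Then I undid it counter-clockwise to about 61° past its start, let go, lifted clear and handed the job in at about 12 s.

- **Rocking:** the pictures I took at three of the four rock ends showed the blade in line with the pads. I took none at the last counter-clockwise one, but the blade was still in line at the end of the undoing. The tool's angle followed the commanded turns each time, so the grip did not slip.
- **Final angle:** with the gripper open and lifted to 0.22 m, the wrist camera saw the wing at 72.6° against about 11° at the start. That is about 1.07 rad, beyond the 0.85 needed.
- **Contact:** forces stayed under about 10 N in all readings and were near zero after release.
- **Rest of the scene:** the star knob, the hexagon clamp and the red look-alike look unmoved in the side picture.
- **Disagreement:** the wrist camera and the fixed cameras differed by about 4 mm on the wing's y position. The pads' own place in the wrist picture explained about 2 mm of that. I used the wrist value corrected for it, and the grip closed with only a few newtons of side force.

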